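Seat an optical filter in the corner of its registration plate

TASK

Push the square orange filter straight back across the metal plate with the fingertips until it lies flat against the long back rail, then slide it along the rail, keeping it against the rail all the way, into the left-hand corner pocket until it touches the end stop. Do not lift or tip the filter, leave the other things on and around the plate where they are, and finish with the filter resting square in the corner and the hand clear.

Things in the scene. Friction and masses are not known exactly. Their poses are not given: they have to be found in the camera images.
- fixture: Registration plate, fixed on the desk: aluminium, 120 (x) by 220 (y) by 6 mm thick, top flat; yaw within 0.35 rad of the robot's axes. Origin: centre of its underside, on the desk. x points away from the robot to the back rail, y left along the rail to the pocket. Rail, stop and lip on it stand 12 mm high, to z = 18 mm (screw heads on the rail to 20 mm).
- rail (a point): Middle of the bright steel back rail's front face at its foot: x = +46, y = 0, z = +6 mm in the plate's frame, same axes. The rail runs the plate's whole length and fills x = +46 to +60 mm.
- stop (a point): Corner where the rail meets the inner face of the dark end stop, at the foot: x = +46, y = +98, z = +6 mm in the plate's frame, same axes. The stop fills y = +98 to +110 mm, x = -9 to +46 mm.
- lip (a point): Open (right) end of the dark front lip's inner face, at its foot: x = +1, y = +76, z = +6 mm in the plate's frame. The lip fills x = -9 to +1, y = +76 to +98 mm; from it a slanted lead-in flares to about x = -16, y = +65 mm. Rail, stop and lip form the pocket: 45 mm wide, 22 mm deep, open to the right; a seated filter sticks out 18 mm.
- filter: Loose optical filter: orange round glass in a black square mount, 40 x 40 x 12 mm, about 50 g. Origin: centre of its underside; x and y along its sides. Starts flat on the plate's right half, 15 to 40 mm short of the rail, turned up to 0.35 rad from the plate's axes. Slides with ordinary friction. Seated in the corner its origin lies at x = +26, y = +78, z = +6 mm in the plate's frame.
- coverslips: Small blue and white box of cover glasses, 35 x 35 x 22 mm, loose on the plate in front of the pocket's lip; origin at the centre of its underside. Leave it.
- dust_cap: Black round eyepiece cap, 32 mm across, 15 mm high, loose on the desk just in front of the plate; origin at the centre of its underside. Leave it.
- tally_counter: White round hand tally counter, 68 x 52 x 24 mm, loose on the desk to the left of the plate; origin at the centre of its underside. Leave it.
- microscope: Large grey microscope, fixed at the back left of the desk; origin at the centre of its foot. It is over 0.4 m tall and its eyepieces reach forward to the left of the plate, to about 0.6 m from the robot's axis: an arm that starts at the left should draw its hand in to about 0.45 m before it swings across to the plate.
Not all that is in view belongs to the job. Leave any purple look-alike of the filter alone.

How it is judged:
On the way:
1. the filter lies flat against the back rail (gap under 3 mm, square within 4 degrees), still well short of the pocket (x of filter in the frame of fixture above 0.023 m and angle between the x axis of filter and the x axis of fixture, either way round below 0.07 rad and y of filter in the frame of fixture below 0.02 m), for 0.1 s.
At the end, for the whole second after the job is handed in: The filter lies flat on the plate, at rest in the corner pocket: no more than 3 mm from the back rail and 3 mm from the end stop, square to the plate within 4 degrees, and released (x of filter in the frame of fixture above 0.023 m and angle between the x axis of filter and the x axis of fixture, either way round below 0.07 rad and linear speed of filter below 0.01 m/s and y of filter in the frame of fixture above 0.075 m and z of filter in the frame of fixture below 0.008 m and angle between filter's own z axis and vertical below 0.06 rad); the robot touches nothing.
It fails at once if the filter is lifted more than 5 mm off the plate (z of filter in the frame of fixture above 0.011 m).
It fails at once if the filter is tipped (more than 0.25 rad) (angle between filter's own z axis and vertical above 0.25 rad).
It fails at once if the filter is moved along to the left half of the plate more than 5 mm off the rail (y of filter in the frame of fixture above 0.005 m and not (x of filter in the frame of fixture above 0.021 m)).
It fails at once if the box, the cap or the tally counter is pushed more than 10 mm (distance of any of coverslips, dust_cap, tally_counter from where it was at the start of the episode above 0.01 m).
It also fails if it takes over 51 s, if anything falls off the work surface, if the arm or the gripper's body presses on something with over 40 N, if the wrist force passes 120 N, or if a joint passes its speed limit or range.

ROBOT

A 6-joint arm with a two-finger parallel gripper is mounted at the origin on a cart in front of the work surface, level with it; the furniture and walls round the work are solid. World frame = base frame: x ahead of the robot, y to its left, z up, the work surface at z = 0. Lengths are in m, angles in rad, forces in N, time in s.
With the tool pointing down it reaches from about 0.35 to 1 m from the base axis. Payload 7.1 kg.
Tool frame: the origin (TCP) lies between the finger pads; the fingertips stand 22 mm ahead of it and the grasp point (between the pads) lies 3 mm ahead of it; z points along the fingers, y is the line along which they close (so a half turn about z gives the same grasp; the last joint's range is limited). The gripper opens to 85 mm and grips with 20 to 120 N. Pads are 22 mm wide; open, the fingers measure 114 mm over their backs; the gripper's body (76 mm by 85 mm) begins 54 mm behind the grasp point. The pads swing forward as they close: fully open they stand 13 mm farther back than shut.
Start: joints at [-1.314, 0.423, 1.63, -0, 1.089, -0.019], TCP at [0.17, -0.601, 0.253] pointing down, gripper open.
Joint ranges: [-3, 3], [-0.9, 2.11], [0.09, 2.58], [-1.31, 4.45], [0.11, 2.69], [-2.54, 2.54]. Speed limits (rad/s): [2.39, 2.39, 3.01, 3.14, 3.14, 3.14].

INTERFACE

Orientations are given as a rotation vector (axis times angle).
In Python, from rig import manip gives the robot as it stands. The module is installed in compiled form; this text tells all that it offers. Calls block until the motion is done:
- manip.move_to(position, orientation): joint-space move of the TCP to a pose.
- manip.servo_line(position, orientation=None, rate=0.15): straight line of the TCP; orientation=None keeps the orientation; rate is the mean speed in m/s.
- manip.set_joints(angles): joint-space move.
- manip.command_gripper(opening, f_grip=None): finger opening in m; f_grip is the grip in N (None keeps the last); returns when the fingers have stopped.
- manip.hold(seconds).
- manip.solve_ik(position, orientation): joint angles nearest the present ones, or None.
- manip.camera(name): name is "scene" or "top"; returns a dict with "image" (384x512x3 uint8, red, green, blue), "fx", "fy", "cx", "cy" (pixels), "cam_to_world" (4x4, takes a point from camera to world coordinates). Camera axes: x right, y down, z forward; pixel columns grow to the right and rows downward; lengths in m; the calibration is good to about 2 mm. A picture is of the moment at which its call begins. There is no depth.
A pose or a line that the arm cannot do raises manip.IKError and nothing moves.
- manip.sign_off(): hands the job in; it is judged then, once.
Readings, each from a call of its own:
- manip.get_time(): time.
- manip.get_joint_positions(): joint angles.
- manip.get_joint_vel(): joint speeds.
- manip.get_tau(): joint torques, N m.
- manip.get_position(): TCP position.
- manip.get_ee_rot(): TCP orientation.
- manip.get_contact_force(): force on the tool from outside, world axes, zero at the start.
- manip.get_torque(): the same for the moment, N m.
- manip.get_width(): finger opening in m.
- manip.get_grip_force(): force on a finger pad.
Only numpy, scipy, OpenCV 4.12 (cv2) and the standard library are available. Lean on these libraries where they do the work, as an engineer would, in place of code of your own. Each camera call takes 0.05 s, during which the arm holds its last target. There are 200 camera calls.

## Working session

There is one attempt and no reset: what is moved stays moved. The work goes in short steps, each a Python script; the robot and the scene stay as the last script left them, time stands still between calls to the robot, and variables do not carry over. Pictures are saved under pics/ and viewed, at most 10 in all, crops included, and the job is handed in when it is done.

```bash
mkdir -p pics; python3 - <<'E'
from rig import manip
import cv2,pickle
for n in("top","scene"):
    c=manip.camera(n); pickle.dump(c,open(n+".pkl","wb")); cv2.imwrite(f"pics/{n}0.png",c["image"][:,:,::-1]); print(c["fx"],c["cx"],c["cy"],c["cam_to_world"].round(3).tolist())
print(manip.get_time(),manip.get_position(),manip.get_ee_rot())
E
```

```text
395.1397445799298 253.02040032526568 188.61783735371088 [[0.05, -0.975, 0.216, 0.363], [-0.999, -0.05, 0.005, 0.073], [0.006, -0.216, -0.976, 0.889], [0.0, 0.0, 0.0, 1.0]]
356.36352551020565 253.67935680689996 196.45547838542268 [[-0.842, -0.36, 0.402, 0.202], [-0.54, 0.584, -0.607, 0.603], [-0.016, -0.728, -0.686, 0.614], [0.0, 0.0, 0.0, 1.0]]
0.1 [ 0.1701081  -0.60091563  0.25260998] [-3.11036408e+00 -4.31698545e-01  2.69701434e-04]
```

View pics/top0.png

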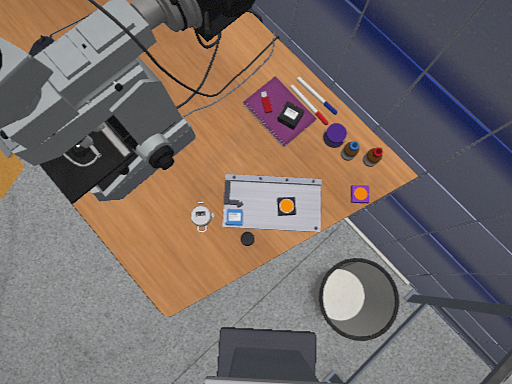

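View pics/scene0.png

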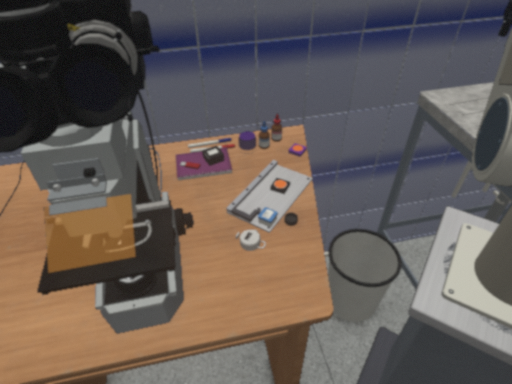

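Top view: the plate spans about (225,176) to (321,231). The candidates are an orange disc in a black mount on the plate at (287,206), a purple-mounted look-alike at (361,194), and a black box on the notebook at (291,114). I choose (287,206) and check it in a close crop.

```bash
python3 - <<'E'
import cv2
a=cv2.imread("pics/top0.png")[165:245,215:331]
cv2.imwrite("pics/crop0.png",cv2.resize(a,None,fx=6.8,fy=6.8,interpolation=cv2.INTER_CUBIC))
E
```

```text
(no output)
```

View pics/crop0.png

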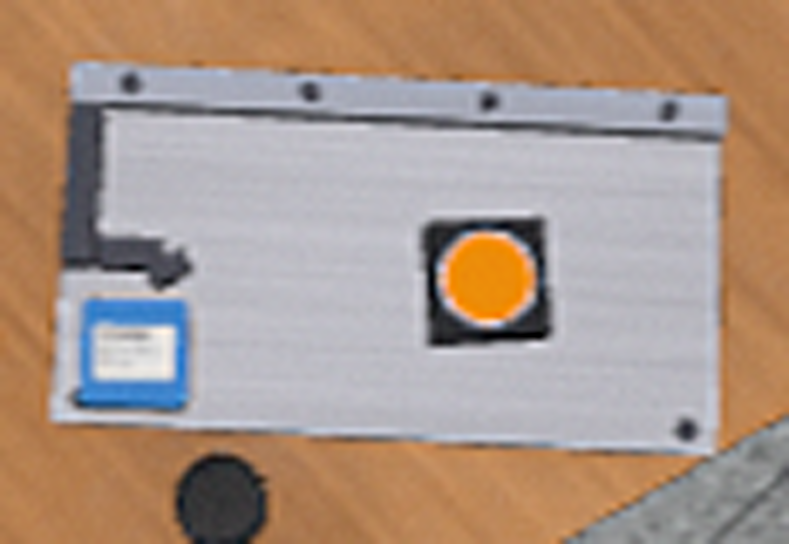

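The crop confirms it: black square mount with an orange disc at crop (487,277), on the plate. The rail is at the top, the pocket at the left, and the box is below the lip. Next I fit the poses.

```bash
cat > h.py <<'E'
import numpy as np,pickle,cv2
from scipy.optimize import least_squares
def proj(c,P):
    M=np.linalg.inv(c["cam_to_world"]); q=np.atleast_2d(P)@M[:3,:3].T+M[:3,3]
    return np.c_[c["fx"]*q[:,0]/q[:,2]+c["cx"],c["fy"]*q[:,1]/q[:,2]+c["cy"]]
def unproj(c,uv,z):
    uv=np.atleast_2d(uv); d=np.c_[(uv[:,0]-c["cx"])/c["fx"],(uv[:,1]-c["cy"])/c["fy"],np.ones(len(uv))]@c["cam_to_world"][:3,:3].T
    o=c["cam_to_world"][:3,3]; return o+d*((z-o[2])/d[:,2])[:,None]
def body(p,P):
    c,s=np.cos(p[2]),np.sin(p[2]); P=np.atleast_2d(P)
    return np.c_[p[0]+c*P[:,0]-s*P[:,1],p[1]+s*P[:,0]+c*P[:,1],P[:,2]]
def fit(c,P,uv,x0): 
    r=least_squares(lambda p:(proj(c,body(p,P))-uv).ravel(),x0); return r.x,r.fun.reshape(-1,2)
E
python3 - <<'E'
from h import *
c=pickle.load(open("top.pkl","rb"))
f=lambda a:(np.array(a,float)+.5)/6.8-.5+[215,165]
P=np.array([[60,110,18],[60,-110,18],[46,-110,18],[46,110,18],[-60,110,6],[-60,-110,6]])/1e3
uv=f([[72,63],[728,97],[724,134],[72,103],[50,420],[715,453]])
p,r=fit(c,P,uv,[.55,0,0]); print("plate",p,r.round(2).tolist())
F=np.array([[20,20,18],[20,-20,18],[-20,-20,18],[-20,20,18]])/1e3
q,r=fit(c,F,f([[424,221],[545,217],[551,337],[430,345]]),[.55,-.05,0]); print("filter",q,r.round(2).tolist())
d=unproj(c,f([[487,277]]),.018)[0]; print("disc",d)
R=lambda v:np.array([[np.cos(p[2]),np.sin(p[2])],[-np.sin(p[2]),np.cos(p[2])]])@(v-p[:2])
print("rel",R(q[:2]),R(d[:2]),q[2]-p[2])
for n,uvc,z in(("box",(135,350),.028),("cap",(221,500),.015)): print(n,R(unproj(c,f([uvc]),z)[0][:2]))
# scene check
s=pickle.load(open("scene.pkl","rb")); im=cv2.cvtColor(s["image"],cv2.COLOR_RGB2BGR)
for u in proj(s,body(p,P)): cv2.circle(im,tuple(np.round(u*1).astype(int)),0,(0,255,0),-1)
for u in proj(s,body(q,F)): cv2.circle(im,tuple(np.round(u).astype(int)),0,(255,0,255),-1)
cv2.imwrite("pics/scene_ov.png",cv2.resize(im[150:240,215:325],None,fx=6,fy=6,interpolation=cv2.INTER_NEAREST))
np.save("pose.npy",np.array([p,q]))
E
```

```text
plate [ 5.27924550e-01  3.31191670e-02 -3.30462279e-04] [[-0.17, -0.32], [0.02, -0.47], [0.53, 0.09], [-0.58, -0.24], [-0.11, 0.35], [0.31, 0.5]]
filter [0.52079274 0.00144777 0.09076901] [[-0.07, 0.22], [-0.1, 0.11], [0.16, 0.07], [0.02, -0.39]]
disc [0.52169071 0.00164082 0.018     ]
rel [-0.00712134 -0.03167375] [-0.00622344 -0.03148041] 0.09109947286127944
box [-0.03780003  0.08217819]
cap [-0.08339375  0.052033  ]
```

View pics/scene_ov.png

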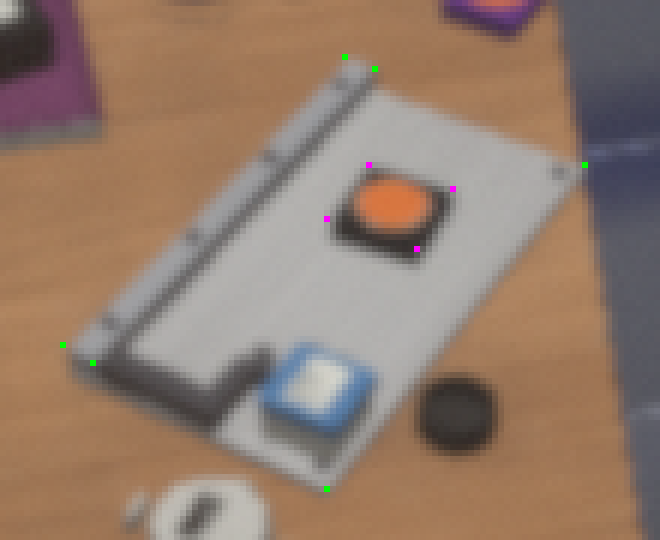

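Scene overlay: the projected plate and filter corners land on their edges within about 1 px (the filter's near corner (417,249) sits on its top rim). The numbers also agree: filter at plate (-7,-32) mm, turned 0.09 rad. Now I approach in front of it.

```bash
cat >> h.py <<'E'
from rig import manip
PL=np.load("pose.npy")[0]
def W(x,y,z):  # plate mm -> world, z = fingertip height mm
    return body(PL,[[x/1e3,y/1e3,(z+22)/1e3]])[0]
F=lambda:np.array(manip.get_contact_force())
E
python3 - <<'E'
from h import *
o=np.array([np.pi,0,0])
for a in(0,np.pi/4,-np.pi/4): print(manip.solve_ik(W(-50,-32,100),np.pi*np.array([np.cos(a),np.sin(a),0])))
manip.command_gripper(.010)
manip.move_to(W(-50,-32,100),o)
manip.servo_line(W(-50,-32,30),rate=.1)
print(manip.get_time(),F(),manip.get_width())
for z in np.arange(28,8,-2):
    manip.servo_line(W(-50,-32,z),rate=.04); f=F()
    if abs(f[2])>3: break
print(z,F(),manip.get_position(),manip.get_time())
c=manip.camera("top"); cv2.imwrite("pics/a.png",cv2.resize(c["image"][150:250,205:335,::-1],None,fx=6,fy=6,interpolation=cv2.INTER_CUBIC))
E
```

```text
[-2.25260343e-02  4.23442520e-01  2.03403807e+00 -4.44089210e-16
  6.84112058e-01  1.54827029e+00]
[-2.25260343e-02  4.23442520e-01  2.03403807e+00 -4.44089210e-16
  6.84112058e-01 -2.25260343e-02]
None
4.1 [-0.00367505 -0.17585306  0.64826868] 0.010084562723626438
10 [0.71568873 0.98188227 0.33176792] [0.47781802 0.00112995 0.03188055] 6.6
```

View pics/a.png

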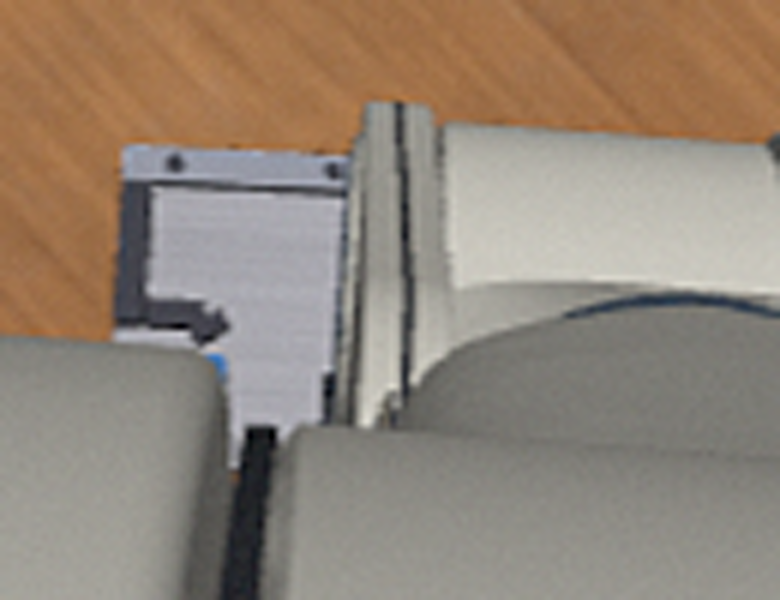

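The arm hides the filter in the top view, but the fingertips are at 10 mm with no contact. I push back in small steps, watching the force.

```bash
python3 - <<'E'
from h import *
manip.servo_line(W(-42,-32,9.5),rate=.05)
manip.servo_line(W(-12,-32,9.5),rate=.03)
print(manip.get_time(),F().round(2))
L=[]
for x in np.arange(-11,0,1.):
    manip.servo_line(W(x,-32,9.5),rate=.02); f=F(); L.append((x,f.round(1).tolist()))
    if f[0]<-6: break
manip.hold(.2); print(L,F().round(1),(manip.get_position()-W(0,-32,9.5)).round(4),manip.get_time())
c=manip.camera("scene"); pickle.dump(c,open("s1.pkl","wb")); cv2.imwrite("pics/b.png",cv2.resize(c["image"][140:245,210:330,::-1],None,fx=5.5,fy=5.5,interpolation=cv2.INTER_CUBIC))
E
```

```text
8.1083 [-0.17 -0.77  0.77]
[(np.float64(-11.0), [0.7, -0.2, -0.4]), (np.float64(-10.0), [-0.2, -0.6, 0.1]), (np.float64(-9.0), [-0.8, 0.5, 0.7]), (np.float64(-8.0), [-0.2, -0.1, 0.7]), (np.float64(-7.0), [0.4, -0.4, -0.3]), (np.float64(-6.0), [0.4, 0.3, -0.6]), (np.float64(-5.0), [0.3, 0.4, -0.0]), (np.float64(-4.0), [-2.8, -0.2, 2.1]), (np.float64(-3.0), [-6.1, -0.5, 3.7])] [-5.1  0.5  4.7] [-0.0045  0.     -0.0002] 10.5583
```

View pics/b.png

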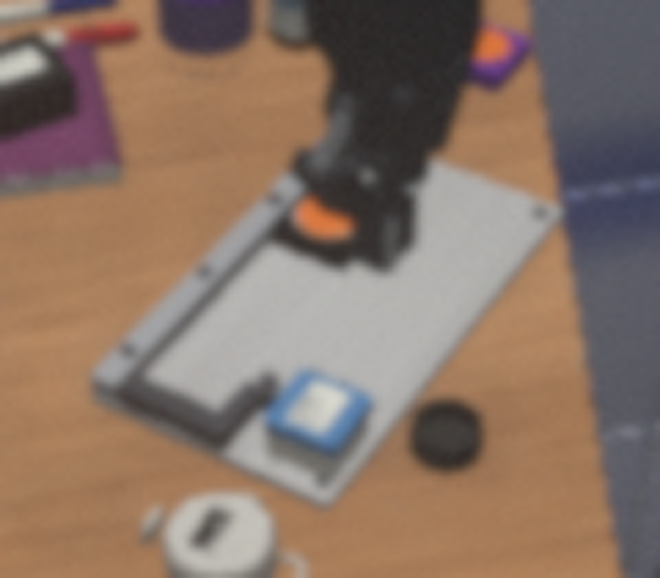

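The picture shows the filter against the rail with the disc at crop (322,213), and the force rose at the expected x (-4.5 against -5 predicted). I retreat, turn the hand, and go to its right side.

```bash
python3 - <<'E'
from h import *
manip.servo_line(W(-20,-32,9.5),rate=.06)
manip.servo_line(W(-20,-32,50),rate=.15)
a=np.pi/4; o=np.pi*np.array([np.cos(a),np.sin(a),0])
manip.move_to(W(22,-84,50),o)
manip.servo_line(W(22,-84,9.5),rate=.08)
print(manip.get_time(),F().round(2),manip.get_position()-W(22,-84,9.5))
c=manip.camera("scene"); im=c["image"]; cv2.imwrite("pics/c.png",cv2.resize(im[150:240,215:325,::-1],None,fx=6,fy=6,interpolation=cv2.INTER_CUBIC))
E
```

```text
13.5917 [ 0.88 -0.91  0.36] [-1.24577395e-04  4.37640217e-05 -3.81145384e-04]
```

View pics/c.png

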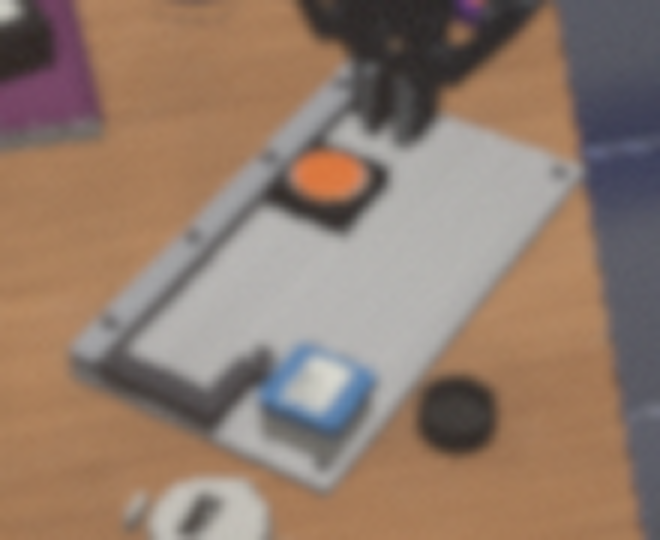

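Here the filter lies square against the rail (disc at crop (327,175)), with the fingers to its right at (400,110). I slide it left with a slight drift toward the rail.

```bash
python3 - <<'E'
from h import *
manip.servo_line(W(20,-84,9.5),rate=.05)
manip.servo_line(W(20,-66,9.5),rate=.05)
for y in range(-56,-15,10):
    manip.servo_line(W(20+3*(y+66)/50,y,9.5),rate=.03); print(y,F().round(1))
    if np.linalg.norm(F())>12: break
print(manip.get_time())
c=manip.camera("scene"); im=c["image"]; cv2.imwrite("pics/d.png",cv2.resize(im[150:240,215:325,::-1],None,fx=6,fy=6,interpolation=cv2.INTER_CUBIC))
E
```

```text
-56 [-0.5  1.1 -0.4]
-46 [ 0.4 -0.1 -0.5]
-36 [-0.1  0.2  0.1]
-26 [-0.6 -0.4  0.4]
-16 [ 0.4  0.5 -0.3]
16.8167
```

View pics/d.png

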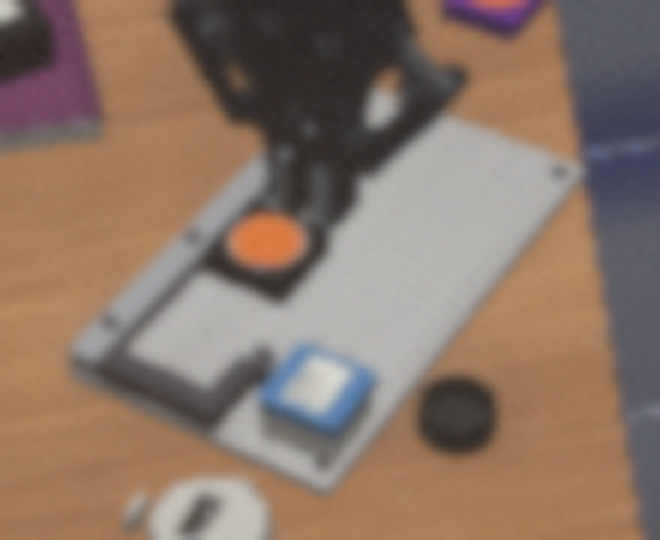

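The filter is still flush and square (disc at crop (267,241)), and the forces are negligible. I continue to the stop, then clear the hand.

```bash
python3 - <<'E'
from h import *
for y in (0,14,28,40):
    manip.servo_line(W(23+2*(y+16)/60,y,9.5),rate=.03); f=F(); print(y,f.round(1))
    if np.linalg.norm(f)>10: break
else:
    for y in np.arange(41,54,1.):
        manip.servo_line(W(25,y,9.5),rate=.02); f=F()
        if f[1]<-5: break
print(y,F().round(1),manip.get_position()-W(0,0,9.5),manip.get_time())
p=manip.get_position()
manip.servo_line(p+[-.001,-.03,0],rate=.06)
manip.servo_line(p+[0,-.03,.06],rate=.12)
manip.servo_line(p+[-.03,-.15,.15],rate=.15)
c=manip.camera("scene"); im=c["image"]; cv2.imwrite("pics/e.png",cv2.resize(im[150:240,215:325,::-1],None,fx=6,fy=6,interpolation=cv2.INTER_CUBIC)); pickle.dump(c,open("s2.pkl","wb"))
print(manip.get_time())
E
```

```text
0 [ 0.8 -0.2 -0.4]
14 [-0.7  0.2 -0.5]
28 [-0.  -0.3 -0.4]
40 [ 0.1  0.  -0.6]
48.0 [ 0.9 -6.3 -0.1] [ 2.49457188e-02  4.71513802e-02 -3.38632983e-06] 21.3333
23.8667
```

View pics/e.png

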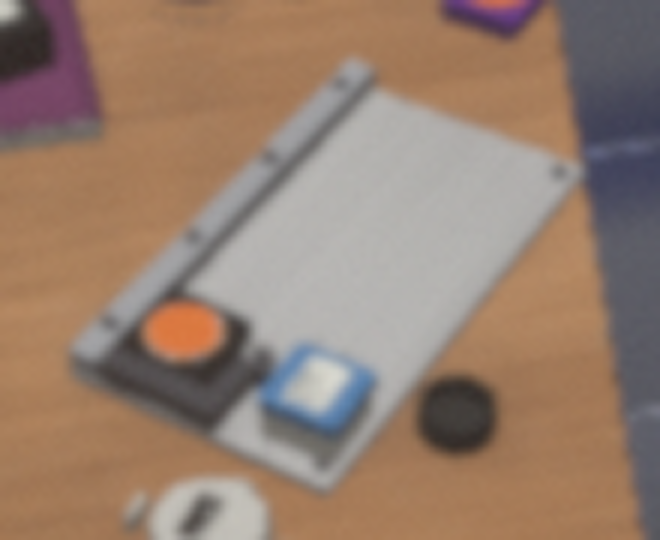

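The filter sits in the corner (disc at crop (183,330)), the box and cap have not moved, and the hand is clear. The stop was met at y = 47.15 mm against 47 predicted. I do a numeric check of the disc, then hand in.

```bash
python3 - <<'E'
from h import *
def disc(c):
    h=cv2.cvtColor(c["image"],cv2.COLOR_RGB2HSV); m=cv2.inRange(h,(3,130,120),(20,255,255)); m[:150]=0;m[240:]=0;m[:,:220]=0;m[:,:][:,290:]=0
    v,u=np.nonzero(m); return unproj(c,[[u.mean(),v.mean()]],.018)[0][:2]-PL[:2],len(u)
d0=disc(pickle.load(open("scene.pkl","rb"))); d1=disc(pickle.load(open("s2.pkl","rb")))
print(d0,d1,d1[0]-d0[0])  # expected move ~ (+.033,+.1095)
if np.all(abs(d1[0]-d0[0]-[.033,.1095])<.004): print(manip.sign_off())
E
```

```text
(array([-0.00750257, -0.0324681 ]), 71) (array([0.02542006, 0.07701768]), 76) [0.03292262 0.10948578]
the job is handed in; nothing more can be done
None
```

The filter was pushed flat to the back rail and slid along it into the left-hand corner against the stop. The last camera check put its centre at about (25, 77) mm against (26, 78) seated; the hand is clear and the job is handed in, with no verdict returned.

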